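Load the red thread spool into the thread case

ROBOT

A 6-joint arm with a two-finger parallel gripper is mounted at the origin on the work surface. World frame = base frame: x ahead of the robot, y to its left, z up, the work surface at z = 0. Lengths are in mm, angles in rad, forces in N, time in s.
With the tool pointing down it reaches from about 300 to 775 mm from the base axis. Payload 14.6 kg.
Tool frame: the origin (TCP) lies on the centre line of the jaws, within the pads' length; the fingertips stand 8 mm ahead of it and the grasp point (between the pads) lies 11 mm behind it; z points along the fingers, y is the direction in which the jaws open and shut (so a half turn about z gives the same grasp; the last joint's range is limited). The gripper opens to 94 mm and grips with 3 to 60 N. Pads are 16 mm wide; open, the fingers measure 119 mm over their backs; the gripper's body (75 mm by 177 mm) begins 78 mm behind the grasp point.
Start: joints at [-1.275, 0.3, 1.521, -0, 1.321, -0.067], TCP at [195.184, -514.191, 213.446] pointing down, gripper open.
Joint ranges: [-3.03, 3.03], [-0.79, 2.21], [0.23, 2.52], [-1.04, 4.18], [0, 3.07], [-2.55, 2.55]. Speed limits (rad/s): [2.22, 2.22, 2.57, 3.14, 3.14, 3.14].

INTERFACE

Orientations are given as [roll, pitch, yaw] about the fixed x, y, z axes, in that order (R = Rz(yaw) Ry(pitch) Rx(roll)).
In Python, from cell import read_state, cams, manip gives the robot as it stands.
- The arm moves only by the shell command python3 -m handwheel 'ROWS' [OPENING] [FORCE]. ROWS is JSON, a list of rows, each a list of 4 numbers: the shift along the tool's x, y, z in m, then the turn about the tool's z in degrees. In form: [[dx, dy, dz, turn], ...]. A call has 1 to 5 rows; each row is the pose to reach, as a shift and turn from the pose measured when the call began, along the tool's axes at that moment; what a row does not reach only later rows make up. A row lasts 1/8 s, in which the tool goes at most 62.5 mm and 10.7 degrees, less where a joint would pass 70% of its speed; a pose out of reach is approached as far as the arm can. A call with a gripper value outside its range is refused whole. OPENING is the closure, from 0 (fully open) to 1 (shut), set as the call begins (- or left out, the last holds). The fingers move at their own pace and stop on an object; FORCE is the grip in N (left out, the last holds). Time passes only in rows, so rows that repeat a pose let the fingers close. It gives the time, the measured TCP pose, the force and the opening at its end, in the units of the state.
- read_state(): the state, without advancing time (a new reading comes with each control period).
- cams.camera(name): name is "scene" or "top"; returns the picture (480x640x3 uint8, red, green, blue); there is no depth.
- cams.get_calibration(name): a dict with "vertical_fov" (degrees; the focal length in pixels is half the picture's height over the tangent of half this angle, whatever the lens; pixels are square), "cx", "cy" (the principal point, pixels), "R" (3x3) and "t" (3): a world point X has camera coordinates R X + t. Camera axes: x right, y down, z forward; pixel columns grow to the right and rows downward; lengths in mm; the calibration is good to about 2 mm. A picture is of the moment at which its call begins. get_calibration takes no time and is no camera call.
- manip.sign_off(): hands the job in, once; it reports no verdict.
The state is a dict: "clock": time; "joints": joint angles; "qd": joint speeds; "effort": joint torques, N m; "eef_pos": TCP position; "eef_rot": TCP orientation; "wrist_force": force on the tool from outside, world axes, zero at the start; "moment": the same for the moment, N m; "finger_gap": finger opening in mm.
Only numpy, scipy, OpenCV 4.12 (cv2) and the standard library are available. Lean on these libraries where they do the work, as an engineer would, in place of code of your own. Each camera call takes 0.05 s, during which the arm holds its last target. There are 200 camera calls.

TASK

Lift the lid of the green thread case all the way back until it rests on its stop, and leave it open. Then take the red spool off the sloping rack and lower it gently, flange end first and neck up, onto the upright spindle in the case until it sits fully home; do not drop it. Leave the other spools, tools, pots and soles where they are.

Things in the scene. Friction and masses are not known exactly. Their poses are not given: they have to be found in the camera images.
- spool_red: Spool with red thread, 86 mm tall: white flanges 58 mm across at 0 and 52 mm height, then a white neck 26 mm across from 52 to 86 mm (grip there); 18 mm bore right through; 0.14 kg. Origin: centre of the bottom flange's underside; +z along the bore to the neck. The one to load; starts on one of the rack's three pins, tilted with it.
- spool_yellow: Spool with yellow thread, 86 mm tall: white flanges 58 mm across at 0 and 52 mm height, then a white neck 26 mm across from 52 to 86 mm (grip there); 18 mm bore right through; 0.14 kg. Origin: centre of the bottom flange's underside; +z along the bore to the neck. Stays on the rack.
- spool_navy: Spool with dark navy blue thread, 86 mm tall: white flanges 58 mm across at 0 and 52 mm height, then a white neck 26 mm across from 52 to 86 mm (grip there); 18 mm bore right through; 0.14 kg. Origin: centre of the bottom flange's underside; +z along the bore to the neck. Stays on the rack.
- spool_rack: Fixed plywood rack, 250 mm wide (y), 85 mm deep; its board rises away from the robot (+x), normal leaning 0.56 rad (32 degrees) from +z to -x. Origin: on the table; the middle of the board's upper face is 45 mm above it. Three pins stand square to the board at y = -88, 0, 88 mm, through that middle; 12 mm thick, 36 mm long, tapered tips.
- thread_case: Fixed green steel box, 160 x 160 mm outside, 105 mm high, walls 6 mm, with the spindle in the middle of its floor and a lid hinged along its far (+x) upper edge. Origin: centre of the underside; front faces -x at yaw 0. May stand to the left or right of the rack.
- spindle_base (a point): Where the middle of the spool's underside ends up: on the axis of the upright steel spindle, on its foot plate, 9 mm above the table. z up. The spindle rises 62 mm from here, 12 mm thick, the last 10 mm tapered to 4 mm.
- case_lid (a joint): Angle of the lid, rad: 0 shut, grows as it opens, stop at 1.9 (leaning back past upright). Starts between 0 and 0.3. The hinge is stiff enough that the lid stays where it is left; about 2 N at the knob moves it.
- case_lid_handle (a point): Middle of the black lid knob's head (28 mm across, 16 mm tall, on a stem 12 mm thick), to be pinched. With the lid shut it is 35 mm above the lid's upper face, 30 mm behind the lid's front edge and midway across. Its +z is the lid's outward normal. The lid is 160 x 160 mm and 8 mm thick.
- case_lid_hinge (a point): Point on the hinge axis, at the middle of the case's far upper edge. The knob's head lies at (-130, 0, 43) mm in the lid's own axes here; y is the hinge axis, z the lid's outward normal, the lid extends towards its -x.
- last_stand: Fixed iron shoe last on a post, an obstacle between case and rack: foot 68 mm across, post 28 mm across, last on top 170 mm long (x) and 60 mm wide, top at 176 mm. Origin: on the table under the post.
- glue_pot: Yellow open pot, 84 mm across, 75 mm high, behind the rack. Origin: centre of its underside.
- cream_jar: White jar with lid, 64 mm across, 80 mm high, at the left. Origin: centre of its underside.
- brush: Brush with a wooden handle, lying at the right. Origin: under its middle.
- hammer: Hammer lying at the back. Origin: under its middle.
- sole_white: White shoe sole, 242 x 88 x 19 mm, lying flat near the robot. Origin: under its middle; long axis x.
- sole_yellow: Yellow shoe sole, same size, lying flat near the robot. Origin: under its middle; long axis x.
Not all that is in view belongs to the job. What is shaped like the thread_case but pink is not meant.

How it is judged (in metres and radians):
On the way, in this order (a step that is already met when the one before it is completed fails the run):
1. the lid is open on its stop (value of joint case_lid above 1.8 rad), for 0.2 s.
2. the red spool sits fully home on the spindle (horizontal distance between spool_red and spindle_base below 0.005 m and z of spool_red in the frame of spindle_base below 0.005 m and angle between spool_red's own z axis and vertical below 0.08 rad), for 0.2 s.
At the end, for the whole second after the job is handed in: The lid is open on its stop (joint above 1.8 rad) and the red spool, released and at rest, sits home on the spindle: underside within 5 mm of the spindle's foot plate in height, within 5 mm of its axis sideways, neck up, tilted less than 0.08 rad (all of step 2 and value of joint case_lid above 1.8 rad and linear speed of spool_red below 0.02 m/s and angular speed of spool_red below 0.3 rad/s); the robot touches nothing.
It fails at once if the red spool is dropped onto the spindle (faster than 0.5 m/s over the case's spindle) (horizontal distance between spool_red and spindle_base below 0.02 m and z of spool_red in the frame of spindle_base below 0.08 m and linear speed of spool_red above 0.5 m/s).
It fails at once if another spool is moved more than 30 mm (distance of any of spool_yellow, spool_navy from where it was at the start of the episode above 0.03 m).
It fails at once if a pot, jar, tool or sole is moved more than 40 mm (distance of any of glue_pot, cream_jar, brush, hammer, sole_white, sole_yellow from where it was at the start of the episode above 0.04 m).
It also fails if it takes over 64 s, if anything falls off the work surface, if the arm or the gripper's body presses on something with over 40 N, if the wrist force passes 120 N, or if a joint passes its speed limit or range.

## Working session

There is one attempt and no reset: what is moved stays moved. The work goes in short steps, Python scripts to look and compute and a shell command to move; the robot and the scene stay as the last step left them, time stands still between calls to the robot, and variables do not carry over. Pictures are saved under pics/ and viewed, about 8 in all and at most 12, crops included, and the job is handed in when it is done.

```bash
ls; mkdir -p pics; python3 - <<'E'
from cell import read_state,cams,manip
import cv2
print(read_state())
for n in("scene","top"):
    im=cams.camera(n);cv2.imwrite(f"pics/{n}0.png",im[:,:,::-1]);print(n,cams.get_calibration(n))
E
```

```text
pics
{'clock': 0.0, 'joints': array([-1.27460968e+00,  3.00495982e-01,  1.52156178e+00, -3.22702012e-06,
        1.32071799e+00, -6.65830610e-02]), 'qd': array([ 1.24677265e-03, -3.69111044e-05,  4.77956216e-04, -4.35106402e-04,
       -2.12426109e-04, -1.09073045e-04]), 'effort': array([ 4.75519064e-04, -5.31800258e+01, -3.52735448e+01,  7.08381878e-02,
        2.43471900e-02, -7.94763287e-05]), 'eef_pos': array([ 195.10756668, -513.96213594,  212.88084508]), 'eef_rot': array([-3.14041197e+00, -7.55975224e-05,  3.62770463e-01]), 'wrist_force': array([-0.13649546,  0.41062402,  0.25493243]), 'moment': array([-0.09421017, -0.03424146, -0.03885537]), 'finger_gap': 94.01639315822324}
scene {'vertical_fov': 44.94838322965759, 'cx': 327.8629414494748, 'cy': 242.35437006299856, 'R': array([[-0.84815209,  0.52974634, -0.00261563],
       [ 0.44511661,  0.70996082, -0.54573514],
       [-0.2872442 , -0.46403066, -0.83795365]]), 't': array([ 452.1979754 , -182.34260786, 1983.72454997])}
top {'vertical_fov': 42.710769779499344, 'cx': 315.68296185107346, 'cy': 243.88299097221082, 'R': array([[-0.00830335, -0.99984742,  0.0153685 ],
       [-0.98362843,  0.00539994, -0.18012763],
       [ 0.18001715, -0.01661256, -0.98352318]]), 't': array([ -11.28009873,  562.67594932, 1459.33567066])}
```

View pics/scene0.png

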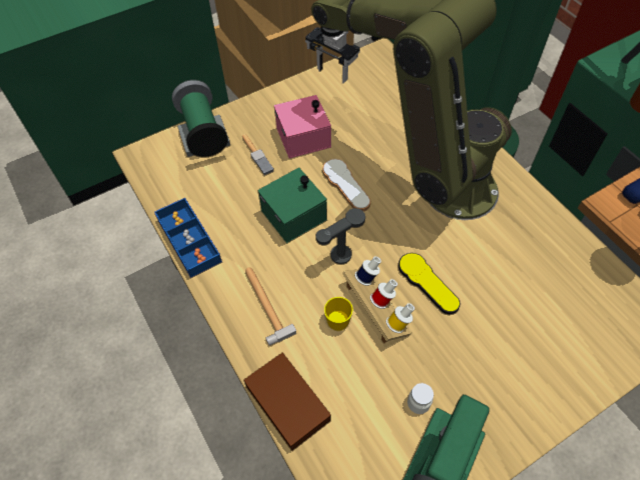

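View pics/top0.png

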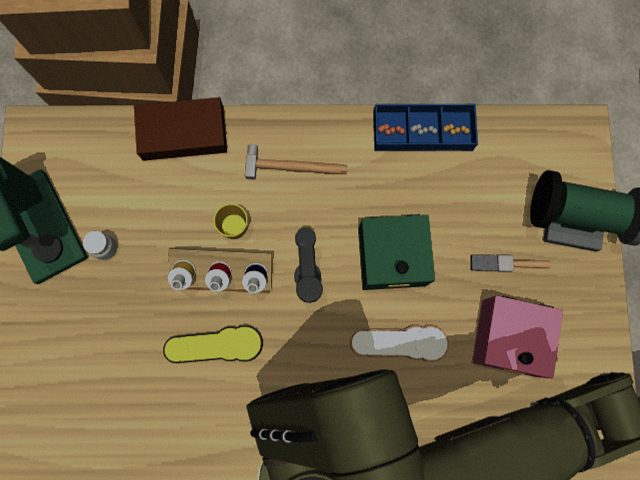

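The scene view shows the green case at about (293,205) with its knob at (304,181), and the red spool at (384,293). The top view shows the knob at (402,267) and the red neck at (218,282). I'll enlarge crops of both for accurate pixels.

```bash
cat > h.py <<'E'
import numpy as np,cv2
from cell import read_state,cams,manip
from scipy.spatial.transform import Rotation as Ro
def cal(n):
    c=cams.get_calibration(n);f=240/np.tan(np.radians(c["vertical_fov"]/2))
    return np.array([[f,0,c["cx"]],[0,f,c["cy"]],[0,0,1]])@np.c_[c["R"],c["t"]]
P={n:cal(n) for n in("scene","top")}
def proj(n,X):
    v=P[n]@np.append(X,1);return v[:2]/v[2]
def tri(s,t):
    X=cv2.triangulatePoints(P["scene"],P["top"],np.array(s,float).reshape(2,1),np.array(t,float).reshape(2,1)).ravel()
    X=X[:3]/X[3];return X.round(1),(proj("scene",X)-s).round(1)
def onz(n,p,z):
    A=P[n];M=np.c_[A[:,0],A[:,1],A[:,2]*z+A[:,3]];v=np.linalg.solve(M,[p[0],p[1],1]);return (v[:2]/v[2]).round(1)
def crop(im,x,y,w,h,k):
    o=cv2.resize(im[y:y+h,x:x+w],None,fx=k,fy=k,interpolation=cv2.INTER_CUBIC)[:,:,::-1].copy()
    for i in range(0,w,10): cv2.putText(o,str(x+i),(i*k,8),0,.3,(255,255,255),1);cv2.line(o,(i*k,10),(i*k,14),(255,255,255),1)
    for i in range(0,h,10): cv2.putText(o,str(y+i),(0,i*k+3),0,.3,(255,255,255),1);cv2.line(o,(20,i*k),(24,i*k),(255,255,255),1)
    return o
def tool(): 
    s=read_state();return np.array(s["eef_pos"]),Ro.from_euler("xyz",s["eef_rot"]).as_matrix()
E
python3 - <<'E'
import cv2,numpy as np
S=cv2.imread("pics/scene0.png")[:,:,::-1];T=cv2.imread("pics/top0.png")[:,:,::-1]
from h import crop
a=crop(S,250,165,100,75,4);b=crop(T,347,208,100,75,4);c=crop(S,335,250,100,75,4);d=crop(T,170,235,100,75,4)
cv2.imwrite("pics/c1.png",np.vstack([np.hstack([a,b]),np.hstack([c,d])]))
E
```

```text
(no output)
```

View pics/c1.png

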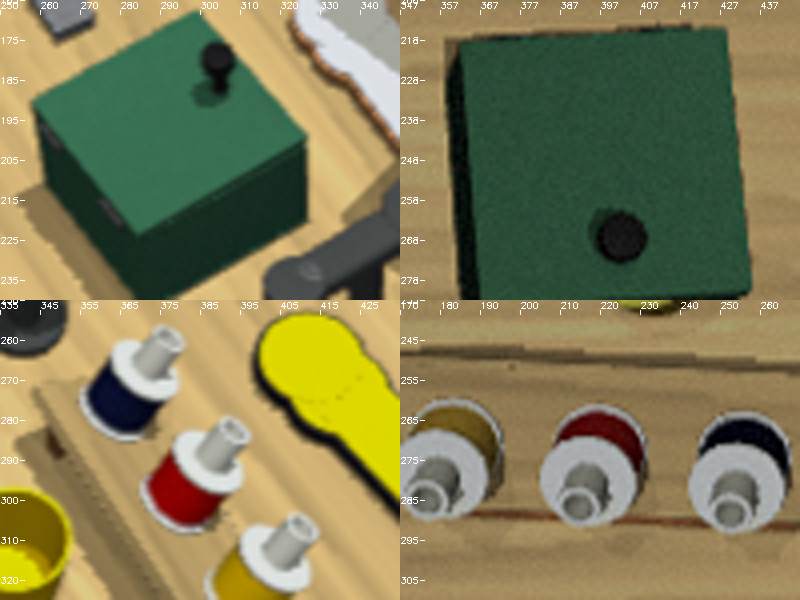

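The crops give these pixels:
- **Knob head:** scene (304.5,179.3), top (402.2,267.2).
- **Red neck end:** scene (393.2,282.7), top (214.2,285.7).
- **Lid corners:** clear in both views.

```bash
python3 - <<'E'
from h import *
for k,s,t in [("knob",(304.5,179.3),(402.25,267.2)),("farL",(283.7,224),(362,218.5)),("farR",(258.7,190.7),(428.75,215.3)),("nearR",(299.2,167.8),(434.5,280.5)),("neckred",(393.2,282.7),(214.2,285.7)),("flange52",(387.2,290),(217.5,280)),
 ("necknavy",(335+168/4,250+37/4),(170+331/4,235+213/4)),("neckyel",(335+302/4,250+226/4),(170+30/4,235+197/4))]: print(k,*tri(s,t))
p,R=tool();print(p,R.round(3))
E
```

```text
knob [ 488.4 -210.1  152.3] [-0.2 -0.1]
farL [ 613.7 -125.6  106. ] [0. 0.]
farR [ 618.9 -284.2  104.6] [-0.9 -0.3]
nearR [ 462.3 -291.4  110.3] [-0.3 -0.1]
neckred [453.1 222.7 114.6] [-0.3 -0. ]
flange52 [469.8 220.2  83.6] [-0.5 -0.1]
necknavy [446.9 133.3 113.3] [-0.1 -0. ]
neckyel [456.6 308.7 113.1] [-0.6 -0.1]
[ 195.13401585 -513.99612284  212.96296171] [[ 0.935  0.355 -0.   ]
 [ 0.355 -0.935  0.001]
 [ 0.    -0.001 -1.   ]]
```

Measured against the text:
- **Knob:** at z 152, where 148 means shut, so the lid angle is about 0.03.
- **Case:** hinge about (617,-205,105), yaw about 0.04, which puts the spindle near (537,-208).
- **Rack:** neck height and spacing agree with the text, yaw about -0.055.

I'll go above the knob first.

```bash
cat >> h.py <<'E'
def go(X,yaw):  # X = wanted grasp-point position; prints tool-frame shift [m] and turn [deg]
    p,R=tool();d=R.T@(np.array(X)-[0,0,11]-p)/1000
    y0=np.arctan2(R[1,0],R[0,0]);print("shift",d.round(4),"turn",np.degrees(y0-yaw).round(2),"rows>=",(np.linalg.norm(d)/.0625).round(1))
E
python3 -c "
from h import *
go([488,-210,224],.04)"; python3 -m handwheel --help | head -20
```

```text
shift [ 3.817e-01 -1.803e-01  2.000e-04] turn 18.5 rows>= 6.8invalid input: not JSON, or not a number
```

```bash
python3 -m handwheel '[[0.05,-0.024,0,3],[0.105,-0.05,0,8],[0.16,-0.076,0,13],[0.215,-0.102,0,18.5],[0.27,-0.128,0,18.5]]' 0.4 20; python3 -c "
from h import *
go([488,-210,224],.04)"
```

```text
clock: 0.72
eef_pos: [403.1, -296.8, 213.0]
eef_rot: [-3.141, 0.0, 0.038]
wrist_force: [0.2, -0.3, -0.7]
finger_gap: 56.6
shift [ 0.0881 -0.0835  0.0001] turn -0.1 rows>= 1.9
```

```bash
python3 -m handwheel '[[0.044,-0.042,0,0],[0.088,-0.0835,0,0],[0.088,-0.0835,0.03,0],[0.088,-0.0835,0.05,0],[0.088,-0.0835,0.05,0]]'; python3 -c "
from h import *
go([488,-210,150],.04)
S=cams.camera('scene');T=cams.camera('top')
print(proj('scene',[488,-210,150]),proj('top',[488,-210,150]))
cv2.imwrite('pics/k1.png',np.hstack([crop(S,250,120,100,90,4),crop(T,347,208,100,90,4)]))"
```

```text
clock: 1.35
eef_pos: [487.2, -209.5, 161.7]
eef_rot: [-3.139, 0.003, 0.038]
wrist_force: [-0.2, -0.5, 0.5]
finger_gap: 56.4
shift [0.0008 0.0006 0.0227] turn -0.09 rows>= 0.4
[304.42452287 179.69013848] [401.83609455 267.72967473]
```

View pics/k1.png

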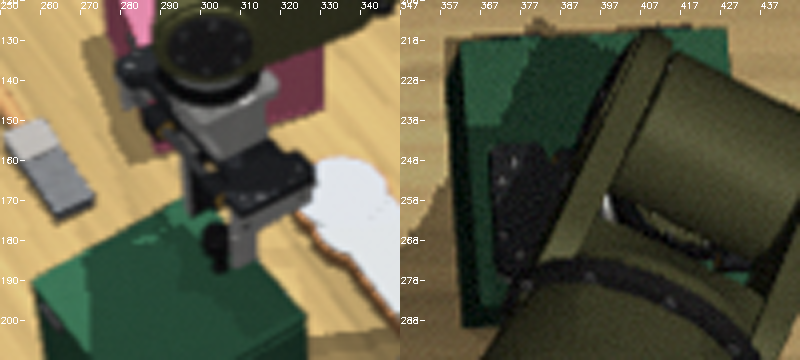

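The scene crop shows the knob (304,180) between the fingers, and the top view is blocked by the arm. I'll descend and close.

```bash
python3 -m handwheel '[[0.001,0,0.012,0],[0.001,0,0.023,0],[0.001,0,0.023,0]]' && python3 -m handwheel '[[0,0,0,0],[0,0,0,0],[0,0,0,0],[0,0,0,0]]' 1 15
```

```text
clock: 1.82
eef_pos: [488.5, -209.9, 139.7]
eef_rot: [-3.14, 0.002, 0.038]
wrist_force: [0.6, -0.5, 0.1]
finger_gap: 56.2
clock: 2.33
eef_pos: [488.5, -209.7, 139.8]
eef_rot: [-3.139, 0.002, 0.038]
wrist_force: [0.2, 2.4, 0.6]
finger_gap: 27.1
```

```bash
python3 -c "
import numpy as np
f=lambda t:np.array([-130*np.cos(t)+43*np.sin(t),-(130*np.sin(t)+43*np.cos(t))])
for t in np.arange(0.02,1.96,.16): print(round(t,2),((f(t)-f(.02))/1000).round(3))"
```

```text
0.02 [0. 0.]
0.18 [ 0.009 -0.02 ]
0.34 [ 0.021 -0.038]
0.5 [ 0.036 -0.054]
0.66 [ 0.053 -0.068]
0.82 [ 0.072 -0.079]
0.98 [ 0.092 -0.086]
1.14 [ 0.114 -0.09 ]
1.3 [ 0.136 -0.091]
1.46 [ 0.157 -0.088]
1.62 [ 0.178 -0.082]
1.78 [ 0.198 -0.073]
1.94 [ 0.216 -0.06 ]
```

```bash
python3 -m handwheel '[[0.009,0,-0.020,0],[0.021,0,-0.038,0],[0.036,0,-0.054,0],[0.053,0,-0.068,0],[0.053,0,-0.068,0]]'
```

```text
clock: 2.95
eef_pos: [542.5, -207.0, 208.2]
eef_rot: [-3.139, 0.001, 0.039]
wrist_force: [-2.6, 6.0, 2.8]
finger_gap: 27.3
```

```bash
python3 -m handwheel '[[0.019,0,-0.011,0],[0.039,0,-0.018,0],[0.061,0,-0.022,0],[0.083,0,-0.023,0],[0.083,0,-0.023,0]]' && python3 -m handwheel '[[0.021,0,0.003,0],[0.042,0,0.009,0],[0.062,0,0.018,0],[0.074,0,0.025,0],[0.074,0,0.025,0]]'
```

```text
clock: 3.58
eef_pos: [626.6, -202.7, 230.8]
eef_rot: [-3.137, 0.001, 0.04]
wrist_force: [0.4, 4.9, 1.9]
finger_gap: 27.4
clock: 4.2
eef_pos: [700.6, -198.9, 204.3]
eef_rot: [-3.136, 0.003, 0.041]
wrist_force: [-1.2, 4.1, -4.7]
finger_gap: 27.3
```

```bash
python3 -m handwheel '[[0.006,0,0.004,0],[0.012,0,0.008,0],[0.012,0,0.008,0]]'; python3 -c "
from h import *
S=cams.camera('scene')
cv2.imwrite('pics/l1.png',crop(S,220,100,140,140,4))"
```

```text
clock: 4.58
eef_pos: [712.3, -198.4, 198.5]
eef_rot: [-3.136, 0.001, 0.041]
wrist_force: [-6.0, 3.6, 8.7]
finger_gap: 26.7
```

View pics/l1.png

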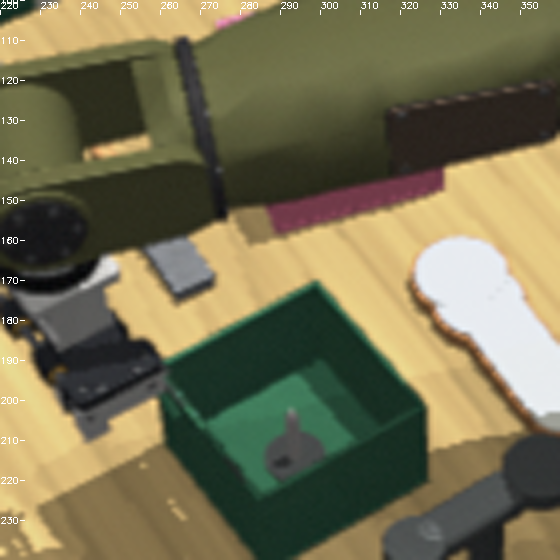

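The lid is edge-on to the scene camera, as expected near 1.9 rad. The spindle tip shows at (292,202) and its foot at (293,213). Next I release and lift clear.

```bash
python3 -m handwheel '[[0,0,0,0],[0,0,0,0],[0,0,0,0]]' 0.4 && python3 -m handwheel '[[0,0,-0.03,0],[0,0,-0.07,0],[0,0,-0.12,0],[0,0,-0.12,0]]' && python3 -c "
from h import *
go([451,221,330],-.055)"
```

```text
clock: 5.0
eef_pos: [712.1, -198.5, 198.5]
eef_rot: [-3.136, 0.001, 0.041]
wrist_force: [0.1, -0.0, 0.3]
finger_gap: 52.8
clock: 5.5
eef_pos: [712.8, -199.5, 323.2]
eef_rot: [-3.139, -0.006, 0.041]
wrist_force: [0.3, -0.0, -0.3]
finger_gap: 56.2
shift [-0.2445 -0.4308  0.0038] turn 5.49 rows>= 7.9
```

```bash
python3 -m handwheel '[[-0.025,-0.045,0,2],[-0.055,-0.098,0,4],[-0.085,-0.150,0,5.5],[-0.115,-0.203,0,5.5],[-0.145,-0.256,0,5.5]]' && python3 -m handwheel '[[-0.025,-0.044,0,0],[-0.055,-0.098,0,0],[-0.085,-0.150,0,0],[-0.1,-0.17,0,0],[-0.1,-0.172,0,0]]'; python3 -c "
from h import *
S=cams.camera('scene');T=cams.camera('top')
cv2.imwrite('pics/s0.png',S[:,:,::-1]);cv2.imwrite('pics/t0.png',T[:,:,::-1])
cv2.imwrite('pics/l2.png',np.hstack([crop(S,240,150,100,100,4),crop(T,340,190,100,100,4)]))"
```

```text
clock: 6.12
eef_pos: [555.9, 51.8, 321.9]
eef_rot: [-3.139, -0.004, -0.055]
wrist_force: [1.2, 2.0, 0.5]
finger_gap: 56.5
clock: 6.75
eef_pos: [464.6, 230.0, 321.2]
eef_rot: [-3.139, -0.004, -0.053]
wrist_force: [0.3, -1.4, -1.2]
finger_gap: 56.4
```

View pics/l2.png

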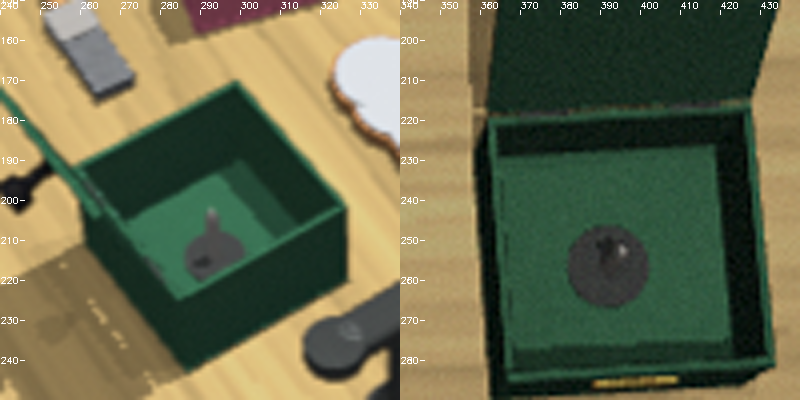

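```bash
python3 - <<'E'
from h import *
print("tip",tri((292.7,201.5),(395.5,252)),"foot",tri((293.7,213.7),(392,256.7)))
print("foot z9",onz("scene",(293.7,213.7),9),onz("top",(392,256.7),9),"tip z71",onz("scene",(292.7,201.5),71),onz("top",(395.5,252),71))
c=[onz("top",p,105) for p in((366.2,284),(433.5,281.5),(362,219.5),(427.5,215.7))];print("rim",c,np.mean(c,0))
print("rim scene",onz("scene",(299.2,170.5),105),onz("scene",(326.7,202),105))
for t in(1.7,1.8,1.85,1.9,1.95):
    print(t,proj("scene",[617-130*np.cos(t)+43*np.sin(t),-203,105+130*np.sin(t)+43*np.cos(t)]).round(1))
go([451,221,250],-.055)
E
```

```text
tip (array([ 537. , -207.6,   74.5]), array([-0.1, -0. ])) foot (array([ 536.6, -208.6,    6.2]), array([-0.1, -0. ]))
foot z9 [ 537.3 -206.5] [ 536.3 -208.4] tip z71 [ 535.5 -209.6] [ 537.9 -208.4]
rim [array([ 456.4, -132. ]), array([ 461.3, -290.7]), array([ 611.4, -125.6]), array([ 620. , -283.1])] [ 537.275 -207.85 ]
rim scene [ 465.4 -284.7] [ 457.3 -127.8]
1.7 [249.1 190.9]
1.8 [245.8 194. ]
1.85 [244.2 195.7]
1.9 [242.6 197.3]
1.95 [241.2 199. ]
shift [-0.0146  0.0087  0.0822] turn -0.02 rows>= 1.3
```

Checks agree: spindle at (537,-208) from foot, tip and rim, and the knob at its 1.9 rad place. Now I go to the red neck.

```bash
python3 -c "
from h import *
go([456.5,221.5,109],-.055)"; python3 -m handwheel '[[-0.004,0.004,0.05,0],[-0.008,0.0085,0.1,0],[-0.009,0.0085,0.15,0],[-0.009,0.0085,0.17,0],[-0.009,0.0085,0.17,0]]';  python3 -c "
from h import *
go([456.5,221.5,109],-.055)
S=cams.camera('scene');T=cams.camera('top')
cv2.imwrite('pics/g1.png',np.hstack([crop(S,335,225,100,100,4),crop(T,170,225,100,100,4)]))"
```

```text
shift [-0.0096  0.0082  0.2233] turn -0.02 rows>= 3.6
clock: 7.48
eef_pos: [456.8, 219.8, 149.8]
eef_rot: [-3.141, -0.001, -0.057]
wrist_force: [0.0, 0.2, 0.4]
finger_gap: 56.5
shift [-0.0004 -0.0017  0.0518] turn -0.11 rows>= 0.8
```

View pics/g1.png

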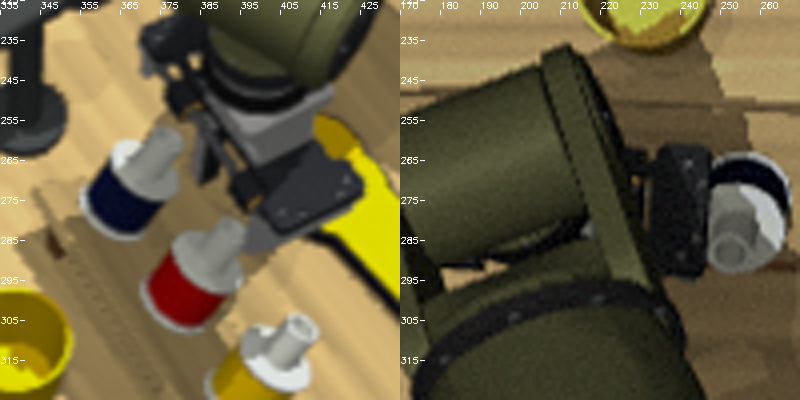

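The scene crop shows the red neck end (393,283) under and between the open fingers, with the neighbours clear. I'll descend and close.

```bash
python3 -m handwheel '[[0,-0.0015,0.025,0],[0,-0.0015,0.045,0],[0,-0.0015,0.051,0],[0,-0.0015,0.051,0]]' && python3 -m handwheel '[[0,0,0,0],[0,0,0,0],[0,0,0,0],[0,0,0,0]]' 1 10
```

```text
clock: 8.07
eef_pos: [458.4, 222.2, 101.8]
eef_rot: [-3.139, -0.005, -0.057]
wrist_force: [-0.1, 0.4, 0.9]
finger_gap: 56.2
clock: 8.57
eef_pos: [458.4, 222.2, 102.0]
eef_rot: [-3.139, -0.006, -0.056]
wrist_force: [-0.8, -0.2, 1.7]
finger_gap: 24.9
```

```bash
python3 -m handwheel '[[-0.008,0,-0.0127,0],[-0.016,0,-0.0254,0],[-0.0265,0,-0.0424,0],[-0.032,0,-0.051,0],[-0.032,0,-0.051,0]]' && python3 -m handwheel '[[0,0,-0.03,0],[0,0,-0.07,0],[0,0,-0.11,0],[0,0,-0.15,0],[0,0,-0.15,0]]';python3 -c "
from h import *
S=cams.camera('scene');T=cams.camera('top')
cv2.imwrite('pics/g2.png',np.hstack([crop(S,330,190,120,140,3),crop(T,170,195,130,140,3)]))"
```

```text
clock: 9.2
eef_pos: [426.1, 224.0, 153.6]
eef_rot: [-3.138, -0.007, -0.056]
wrist_force: [-0.3, -0.5, -1.6]
finger_gap: 25.0
clock: 9.82
eef_pos: [425.8, 223.8, 305.7]
eef_rot: [-3.136, -0.01, -0.056]
wrist_force: [-0.2, -0.2, -1.3]
finger_gap: 24.8
```

View pics/g2.png

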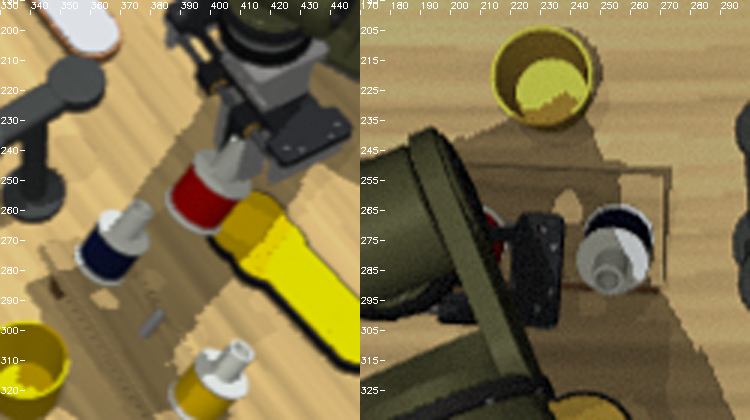

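The spool is off the pin and held, still tilted like its neighbours (red at scene (395,252)). I'll loosen the grip so it can swing plumb, tracking the red blob numerically.

```bash
cat >> h.py <<'E'
def red():
    S=cams.camera("scene").astype(int);m=((S[...,0]>90)&(S[...,1]<40)&(S[...,2]<40)).astype(np.uint8)
    n,l,st,c=cv2.connectedComponentsWithStats(m);i=1+np.argmax(st[1:,4]);p,R=tool();g=p+[0,0,11]
    r=c[i]-proj("scene",g)
    pts=np.argwhere(l==i)[:,::-1].astype(np.float32);print("red",c[i].round(1),"n",st[i,4],"rel grasp",r.round(1),"rect",cv2.minAreaRect(pts))
    for t in(0,.28,.56): print("  tilt",t,(proj("scene",g+54*np.array([np.sin(t),0,-np.cos(t)]))-proj("scene",g)).round(1))
E
python3 -c "
from h import *
red();print(read_state()['moment'])"; python3 -m handwheel '[[0,0,0,0],[0,0,0,0],[0,0,0,0]]' 1 5; python3 -c "
from h import *
red()";python3 -m handwheel '[[0,0,0,0],[0,0,0,0],[0,0,0,0],[0,0,0,0]]' 1 3; python3 -c "
from h import *
red();print(read_state()['moment'])"
```

```text
red [395.6 256.9] n 203 rel grasp [-13.5  16.7] rect ((395.4723815917969, 256.6689453125), (17.792774200439453, 13.095012664794922), 40.23636245727539)
  tilt 0 [-2.3 11.2]
  tilt 0.28 [-6.8 13.3]
  tilt 0.56 [-10.8  14.4]
[5.23547543e-02 4.96250317e-02 2.67871404e-06]
clock: 10.35
eef_pos: [424.8, 223.4, 301.8]
eef_rot: [-3.139, -0.004, -0.056]
wrist_force: [0.7, -0.5, -1.1]
finger_gap: 25.0
red [395.7 256.9] n 203 rel grasp [-13.4  16.7] rect ((396.0551452636719, 257.16204833984375), (19.084657669067383, 13.095012664794922), 40.23636245727539)
  tilt 0 [-2.3 11.2]
  tilt 0.28 [-6.8 13.3]
  tilt 0.56 [-10.8  14.4]
clock: 10.9
eef_pos: [424.8, 223.4, 302.0]
eef_rot: [-3.139, -0.005, -0.056]
wrist_force: [0.2, 0.1, -1.3]
finger_gap: 24.8
red [395.6 256.9] n 201 rel grasp [-13.4  16.7] rect ((395.5172119140625, 256.7068786621094), (17.675329208374023, 13.095012664794922), 40.23635482788086)
  tilt 0 [-2.3 11.2]
  tilt 0.28 [-6.8 13.3]
  tilt 0.56 [-10.8  14.4]
[ 0.05973105 -0.01342338  0.01739202]
```

It doesn't swing even at 3 N. Instead I'll press it upright against a fixed wall. If I move +x against the outside of the case's front wall (x≈457), both flanges end flush with the vertical steel. First I carry it there at a safe height.

```bash
python3 -c "
from h import *
go([372,-208,313],.04)"; python3 -m handwheel '[[0,0.02,0,0],[-0.004,0.055,0,-1],[-0.008,0.095,0,-2],[-0.012,0.135,0,-3],[-0.016,0.175,0,-4]]' 1 10;  python3 -c "
from h import *
go([372,-208,313],.04)"
```

```text
shift [-0.0285  0.4336 -0.0013] turn -5.51 rows>= 7.0
clock: 11.58
eef_pos: [398.6, 48.4, 301.5]
eef_rot: [-3.139, -0.005, 0.014]
wrist_force: [-0.0, -1.0, -1.2]
finger_gap: 24.7
shift [-0.0303  0.256  -0.0012] turn -1.47 rows>= 4.1
```

```bash
python3 -m handwheel '[[-0.006,0.045,0,-0.5],[-0.014,0.1,0,-1],[-0.022,0.155,0,-1.5],[-0.028,0.21,0,-1.5],[-0.03,0.256,0,-1.5]]' && python3 -m handwheel '[[0,0,0,0],[0,0,0.03,0],[0,0,0.08,0],[0,0,0.12,0],[0,0,0.12,0]]'; python3 -c "
from h import *
go([372,-208,120],.04);red()"
```

```text
clock: 12.2
eef_pos: [371.7, -210.0, 301.0]
eef_rot: [-3.14, -0.006, 0.04]
wrist_force: [0.4, 0.0, -0.6]
finger_gap: 24.9
clock: 12.82
eef_pos: [371.6, -208.5, 179.5]
eef_rot: [-3.137, -0.002, 0.04]
wrist_force: [0.2, -0.5, 0.2]
finger_gap: 25.1
shift [ 0.0003 -0.0002  0.0705] turn 0.02 rows>= 1.1
red [327.5 172.2] n 129 rel grasp [-8.3 16.3] rect ((327.3773498535156, 172.32077026367188), (13.015229225158691, 10.489887237548828), 29.05460548400879)
  tilt 0 [-0.2 11.3]
  tilt 0.28 [-4.1 12.8]
  tilt 0.56 [-7.8 13.3]
```

```bash
python3 -m handwheel '[[0,0,0.035,0],[0,0,0.066,0],[0,0,0.07,0],[0,0,0.07,0]]' && python3 -m handwheel '[[0.01,0,0,0],[0.02,0,0,0],[0.03,0,0,0],[0.035,0,0,0],[0.035,0,0,0]]' 1 8; python3 -m handwheel '[[0.005,0,0,0],[0.01,0,0,0],[0.015,0,0,0],[0.015,0,0,0]]'; python3 -c "
from h import *
print(read_state()['wrist_force']);go([428,-206,120],.04)
S=cams.camera('scene');T=cams.camera('top')
cv2.imwrite('pics/p1.png',np.hstack([crop(S,270,110,100,100,4),crop(T,347,208,100,100,4)]))"
```

```text
clock: 13.38
eef_pos: [373.7, -209.5, 113.3]
eef_rot: [-3.141, -0.007, 0.04]
wrist_force: [-0.5, -0.2, 0.4]
finger_gap: 25.2
clock: 14.0
eef_pos: [409.0, -208.0, 113.4]
eef_rot: [-3.14, -0.007, 0.041]
wrist_force: [-0.8, 0.1, -1.3]
finger_gap: 24.8
clock: 14.5
eef_pos: [424.4, -207.3, 113.4]
eef_rot: [-3.14, -0.007, 0.041]
wrist_force: [-0.1, -0.2, -0.9]
finger_gap: 24.8
[-0.11787187 -0.23995627 -0.85146401]
shift [ 0.0037 -0.0011  0.0045] turn 0.06 rows>= 0.1
```

View pics/p1.png

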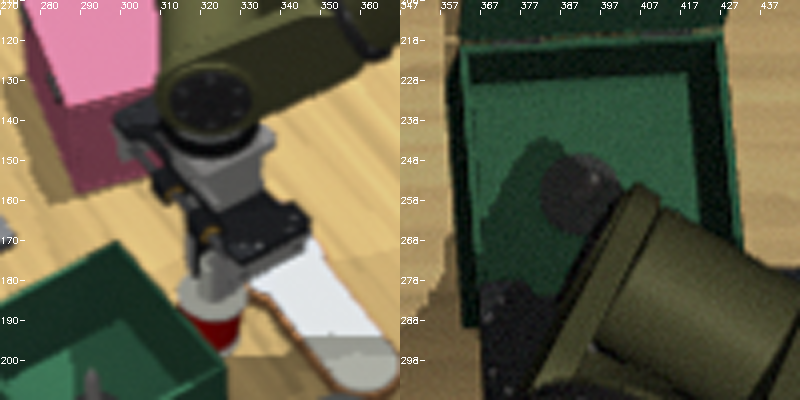

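The spool now looks nearly upright in the scene view (neck (324,178), red (323,191)), close to the front wall. I'll press on in small steps until it sits flush.

```bash
python3 -m handwheel '[[0.002,0,0,0],[0.004,0,0,0],[0.004,0,0,0]]'; python3 -m handwheel '[[0.001,0,0,0],[0.002,0,0,0],[0.002,0,0,0]]'; python3 -m handwheel '[[0.001,0,0,0],[0.002,0,0,0],[0.002,0,0,0]]'
```

```text
clock: 14.98
eef_pos: [428.2, -207.1, 113.4]
eef_rot: [-3.14, -0.007, 0.041]
wrist_force: [-1.9, 0.2, 0.1]
finger_gap: 24.9
clock: 15.35
eef_pos: [430.2, -207.1, 113.5]
eef_rot: [-3.14, -0.007, 0.041]
wrist_force: [-2.0, -0.0, -0.8]
finger_gap: 25.0
clock: 15.72
eef_pos: [432.3, -207.0, 113.5]
eef_rot: [-3.14, -0.007, 0.041]
wrist_force: [-1.0, 0.1, -0.6]
finger_gap: 25.1
```

```bash
python3 -m handwheel '[[0.001,0,0,0],[0.0015,0,0,0],[0.0015,0,0,0]]';python3 -m handwheel '[[0.001,0,0,0],[0.0015,0,0,0],[0.0015,0,0,0]]';  python3 -c "
from h import *
red()
S=cams.camera('scene')
cv2.imwrite('pics/p2.png',crop(S,290,150,70,70,8))"
```

```text
clock: 16.1
eef_pos: [433.8, -206.9, 113.5]
eef_rot: [-3.14, -0.007, 0.041]
wrist_force: [-1.2, 0.5, -1.0]
finger_gap: 24.6
clock: 16.48
eef_pos: [435.0, -206.9, 113.4]
eef_rot: [-3.14, -0.006, 0.041]
wrist_force: [-5.7, -0.4, 2.5]
finger_gap: 24.8Traceback (most recent call last):
  File "<string>", line 3, in <module>
    red()
    ~~~^^
  File "h.py", line 27, in red
    n,l,st,c=cv2.connectedComponentsWithStats(m);i=1+np.argmax(st[1:,4]);p,R=tool();g=p+[0,0,11]
                                                     ~~~~~~~~~^^^^^^^^^^
    return _wrapfunc(a, 'argmax', axis=axis, out=out, **kwds)
    return bound(*args, **kwds)
ValueError: attempt to get argmax of an empty sequence
```

The force jumped to -5.7 N, so the spool is flush. I'll back off, raise it, and check how it hangs.

```bash
python3 -m handwheel '[[-0.01,0,0,0],[-0.02,0,0,0],[-0.02,0,-0.04,0],[-0.02,0,-0.09,0],[-0.02,0,-0.12,0]]' 1 12; python3 -m handwheel '[[0,0,0,0],[0,0,0,0],[0,0,0,0]]'; python3 -c "
from h import *
red()
S=cams.camera('scene');cv2.imwrite('pics/s1.png',S[:,:,::-1])
p,R=tool();g=p+[0,0,11];print(g)
for s in(0,26,52): print(s,proj('scene',g+[0,0,s-80]).round(1))
cv2.imwrite('pics/p2.png',crop(S,290,120,70,70,8))"
```

```text
clock: 17.15
eef_pos: [414.0, -208.1, 235.7]
eef_rot: [3.141, -0.009, 0.041]
wrist_force: [-0.1, -0.6, -1.5]
finger_gap: 24.6
clock: 17.52
eef_pos: [413.6, -207.8, 234.3]
eef_rot: [-3.14, -0.007, 0.041]
wrist_force: [0.7, -0.1, -1.3]
finger_gap: 25.0
red [326.5 171. ] n 2 rel grasp [ 1.8 21.1] rect ((326.5, 171.0), (1.0, 0.0), 180.0)
  tilt 0 [ 0.1 11.8]
  tilt 0.28 [-4.  13.3]
  tilt 0.56 [-7.8 13.8]
[ 413.78120015 -207.93459297  245.70108925]
0 [324.9 167.2]
26 [324.8 161.7]
52 [324.8 156.1]
```

View pics/p2.png

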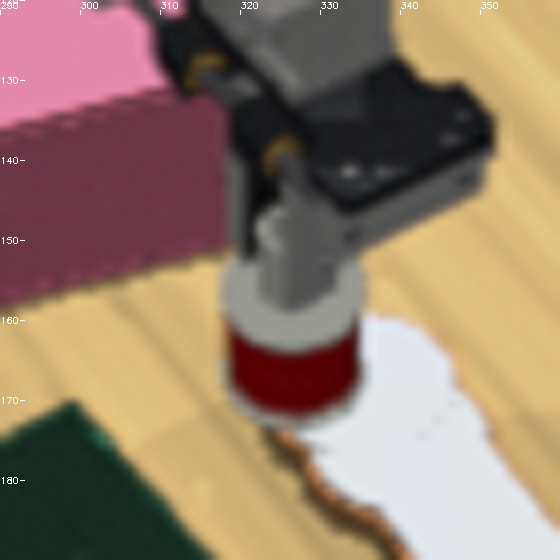

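The spool hangs upright: upper flange columns 317.5–335.5, lower flange 318.5–335, bottom edge at row 172.7. Next I fit the axis offset in the tool and the bottom height.

```bash
python3 - <<'E'
from h import *
g=np.array([413.78,-207.93,245.7]);a=np.linspace(0,2*np.pi,200)
def ring(dx,s,L,r=29): return np.array([proj("scene",g+[dx+r*np.cos(t),.04*dx+r*np.sin(t),s-L]) for t in a])
for dx in(-4,-6.5,-9):
  for L in(74,78,82):
    u=ring(dx,52,L);b=ring(dx,0,L);print(dx,L,"upper",u[:,0].min().round(1),u[:,0].max().round(1),"lower",b[:,0].min().round(1),b[:,0].max().round(1),"bottom",b[:,1].max().round(1),"upperfrontedge",u[:,1].max().round(1))
go([543.5,-208,245],.04)
E
```

```text
-4 74 upper 316.4 335.3 lower 316.7 335.2 bottom 172.5 upperfrontedge 161.4
-4 78 upper 316.4 335.3 lower 316.7 335.2 bottom 173.3 upperfrontedge 162.3
-4 82 upper 316.4 335.3 lower 316.7 335.2 bottom 174.2 upperfrontedge 163.2
-6.5 74 upper 317.0 336.0 lower 317.3 335.8 bottom 172.1 upperfrontedge 161.1
-6.5 78 upper 317.1 336.0 lower 317.4 335.8 bottom 173.0 upperfrontedge 161.9
-6.5 82 upper 317.1 336.0 lower 317.4 335.8 bottom 173.8 upperfrontedge 162.8
-9 74 upper 317.7 336.7 lower 318.0 336.5 bottom 171.8 upperfrontedge 160.7
-9 78 upper 317.7 336.7 lower 318.0 336.5 bottom 172.6 upperfrontedge 161.6
-9 82 upper 317.8 336.6 lower 318.1 336.5 bottom 173.5 upperfrontedge 162.4
shift [0.1296 0.0054 0.0016] turn 0.04 rows>= 2.1
```

```bash
python3 -m handwheel '[[0.03,0.001,0,0],[0.075,0.003,0,0],[0.115,0.005,0,0],[0.13,0.0054,0,0],[0.13,0.0054,0,0]]'; python3 -m handwheel '[[0,0,0.02,0],[0,0,0.045,0],[0,0,0.065,0],[0,0,0.072,0],[0,0,0.072,0]]' ;python3 -c "
from h import *
go([543.5,-208,173],.04)
S=cams.camera('scene');T=cams.camera('top')
g=tool()[0]+[0,0,11]
for n in ('scene','top'): print(n,proj(n,[537,-208,71]).round(1),proj(n,g+[-6.5,0,-77]).round(1))
cv2.imwrite('pics/f1.png',np.hstack([crop(S,250,140,90,90,4),crop(T,357,208,90,90,4)]))"
```

```text
clock: 18.25
eef_pos: [544.1, -207.8, 234.4]
eef_rot: [-3.14, -0.006, 0.041]
wrist_force: [-1.1, -0.2, -0.9]
finger_gap: 25.1
clock: 18.88
eef_pos: [544.2, -207.7, 162.6]
eef_rot: [-3.14, -0.005, 0.041]
wrist_force: [0.7, -0.3, -0.6]
finger_gap: 24.7
shift [-0.0007  0.0002  0.0006] turn 0.08 rows>= 0.0
scene [292.5 202. ] [291.8 197.2]
top [395.3 252.4] [396.8 250. ]
```

View pics/f1.png

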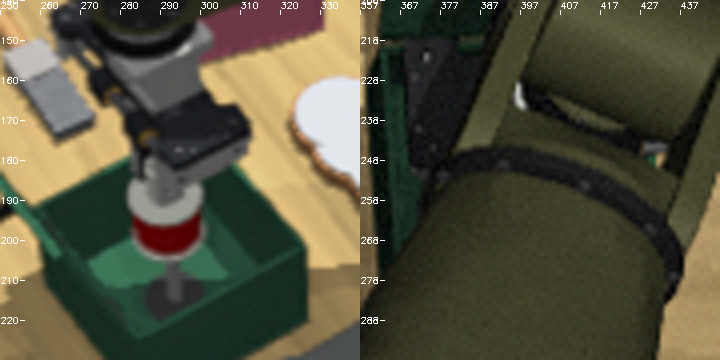

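In the scene crop the spool centre (292,195) stands over the spindle (293,208), within about 1–2 mm. I'll shift back 1 mm and lower slowly, watching force.

```bash
python3 -m handwheel '[[-0.0015,0,0.01,0],[-0.0015,0,0.02,0],[-0.0015,0,0.03,0],[-0.0015,0,0.035,0],[-0.0015,0,0.035,0]]'; python3 -m handwheel '[[0,0,0.007,0],[0,0,0.014,0],[0,0,0.02,0],[0,0,0.02,0]]'; python3 -m handwheel '[[0,0,0.007,0],[0,0,0.014,0],[0,0,0.02,0],[0,0,0.02,0]]'
```

```text
clock: 19.6
eef_pos: [543.3, -207.8, 127.9]
eef_rot: [-3.14, -0.006, 0.041]
wrist_force: [-0.1, -0.6, -2.3]
finger_gap: 25.0
clock: 20.1
eef_pos: [543.2, -207.6, 107.3]
eef_rot: [-3.14, -0.005, 0.041]
wrist_force: [0.1, 0.3, 0.2]
finger_gap: 24.9
clock: 20.6
eef_pos: [543.1, -207.5, 86.6]
eef_rot: [-3.139, -0.004, 0.041]
wrist_force: [0.2, 0.5, 0.0]
finger_gap: 24.7
```

```bash
python3 -m handwheel '[[0,0,0.003,0],[0,0,0.006,0],[0,0,0.006,0]]' 1 6; python3 -m handwheel '[[0,0,0.0015,0],[0,0,0.003,0],[0,0,0.003,0]]';python3 -m handwheel '[[0,0,0.001,0],[0,0,0.002,0],[0,0,0.002,0]]'
```

```text
clock: 20.98
eef_pos: [543.0, -207.5, 80.5]
eef_rot: [-3.139, -0.004, 0.041]
wrist_force: [0.6, 0.6, -1.7]
finger_gap: 25.2
clock: 21.35
eef_pos: [543.3, -207.5, 78.0]
eef_rot: [-3.139, -0.005, 0.041]
wrist_force: [-0.6, 1.0, 5.0]
finger_gap: 25.2
clock: 21.72
eef_pos: [543.8, -207.4, 76.9]
eef_rot: [-3.14, -0.006, 0.042]
wrist_force: [-1.4, 0.6, 7.3]
finger_gap: 24.8
```

Contact force at TCP 77–78 mm, where about 75 was predicted for home. Releasing.

```bash
python3 -m handwheel '[[0,0,0,0],[0,0,0,0],[0,0,0,0],[0,0,0,0]]' 0.5 && python3 -m handwheel '[[0,0,-0.02,0],[0,0,-0.05,0],[0,0,-0.1,0],[0,0,-0.15,0]]' && python3 -m handwheel '[[-0.03,0.02,-0.04,0],[-0.08,0.05,-0.08,0],[-0.13,0.08,-0.08,0],[-0.18,0.11,-0.08,0],[-0.2,0.12,-0.08,0]]' &&  python3 -m handwheel '[[0,0.03,0,0],[-0.02,0.08,0,0],[-0.04,0.12,0,0],[-0.05,0.13,0,0],[-0.05,0.13,0,0]]'
python3 -c "
from h import *
S=cams.camera('scene');T=cams.camera('top')
for s in (0,52,86): print(s,proj('scene',[537,-208,9+s]).round(1),proj('top',[537,-208,9+s]).round(1))
cv2.imwrite('pics/z1.png',np.hstack([crop(S,240,150,100,100,4),crop(T,347,190,100,100,4)]))"
```

```text
clock: 22.22
eef_pos: [543.8, -207.4, 76.7]
eef_rot: [-3.14, -0.006, 0.041]
wrist_force: [0.6, -0.2, 0.5]
finger_gap: 47.3
clock: 22.72
eef_pos: [542.6, -207.7, 228.2]
eef_rot: [-3.14, -0.006, 0.041]
wrist_force: [0.6, -0.3, 0.9]
finger_gap: 47.2
clock: 23.35
eef_pos: [345.0, -337.3, 307.0]
eef_rot: [-3.14, -0.006, 0.039]
wrist_force: [0.7, 0.3, -0.1]
finger_gap: 47.2
clock: 23.98
eef_pos: [299.8, -469.1, 306.4]
eef_rot: [-3.14, -0.006, 0.038]
wrist_force: [-0.3, 0.3, 0.5]
finger_gap: 46.9
0 [293.5 213.4] [391.8 256.4]
52 [292.7 203.9] [394.8 253. ]
86 [292.1 197.5] [396.8 250.7]
```

View pics/z1.png

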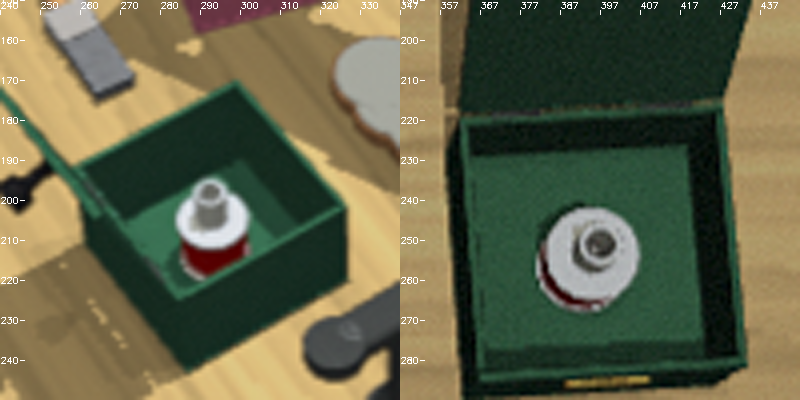

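The neck end is at scene (292.5,197.5) and top (397,250.7). Predicted for a fully home, upright spool: (292.1,197.5) and (396.8,250.7). The lid is still back at its stop, so I'm handing in.

```bash
python3 -c "
from cell import manip;print(manip.sign_off())"
```

```text
the job is handed in; nothing more can be done
None
```

I opened the green case's lid to its stop and set the red spool on the spindle, then handed the job in at about 24 s on the clock. The hand-in gives no verdict, so this rests on my last checks.

- **Lid:** I pinched the knob, swung it along its arc and let go. Afterwards the knob stood where about 1.9 rad predicts, to within about 2 px, and it was unchanged in the last picture.
- **Spool:** The spool stayed tilted in the grip even at 3 N. I pressed it upright against the outside of the case's front wall, then lowered it slowly. It touched down at TCP 78 mm, where I had expected about 75 mm, and I released it there.
- **Final check:** The neck end matched a fully home, upright spool to within 0.4 px in both views. The robot was clear of the case, with near-zero wrist force.
- **Less certain:** Heights from the two views differed from the given ones by up to about 4 mm on the parts I gripped and the spindle. The case's far top edge read about 8 mm below the lid height given. I saw no contact with the other spools, pots, tools or soles, but did not re-measure them at the end.

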